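# Re-set the date-stamp pressure on a bag sealer and lock it

## Task

The date stamp of the bag sealer prints too faintly. On top of its printing head, slacken the knurled lock ring, turn the black pressure knob that stands up through it clockwise until its nose points at the setting rider (the small tab on the scale), then turn the ring clockwise again until it holds snugly, by feel and without forcing it. Turn ring and knob each on its own, so that the knob still points at the rider when the ring is locked, and leave the rider and everything else where they stand.

Things in the scene. Friction and masses are not known exactly. Their poses are not given: they have to be found in the camera images.
- ring_grip (a point): Centre of the knurled steel lock ring on top of the sealer's printing head, on the common upright axis of ring and knob, half-way up the ring. Ring 54 mm across, 16 mm high. Below it a neck 35 mm across leaves 20 mm of room down to the head's flat top plate (28 mm below this point); nothing else nearby stands higher. The point does not turn with ring or knob: z up, -x to the front of the sealer.
- knob_grip (a point): Centre of the black fluted pressure knob, on the same axis, 30 mm above ring_grip; axes as ring_grip. Knob 30 mm across, 26 mm high, on a thin stem that leaves 9 mm between its underside and the ring's top. Its top is 43 mm above ring_grip: a gripper that straddles it to take the ring needs that room between its fingers.
- knob_nose (a point): Tip of the knob's nose, a small block (7 mm wide, 10 mm high, white line on top) that sticks out of the knob near its top to 22 mm from its axis and shows the setting. It turns with the knob.
- rider_tab (a point): Middle of the setting rider, a small dark steel tab (14 x 8 mm, with a round stud at its outer end, 5 mm high) that lies on the head's top plate outside the ring, 43 mm from the axis of ring and knob; the other marks of the scale are fine lines 20 degrees apart. It marks the setting wanted. It can be shoved round the scale: leave it where it is.
- rider (a joint): Angle of the setting rider about the same axis in rad, growing clockwise seen from above, on the same scale as the knob's: the knob is right when both angles are equal. Somewhere from -0.45 to 0.40; 0 is straight to the front (-x of ring_grip).
- press_knob (a joint): Angle of the pressure knob in rad, growing clockwise seen from above. 0: nose straight to the front (-x of ring_grip). It starts at -1.3 to -0.9, always counter-clockwise of the rider. Stops at -2.1 and +1.0. It stays where it is left; free it turns with 0.05 N m, gripped by the lock ring it takes several times that.
- lock_ring (a joint): Angle of the lock ring in rad, growing clockwise (which tightens); starts tight, near 0; stops at -2.2, +1.6; stays where left. Loose drag about 0.22 N m. Back it off 0.5 to 0.8 rad to free the knob. Where it bites again depends on the knob's setting and must be felt: up to 1 rad past the old angle, then the resistance climbs. Snug: 0.08 to 0.15 N m above the loose drag; forced: over 0.175.
- clamp_shoe: The brass clamp shoe, hidden inside the neck; drawn in by the lock ring (3.5 mm per rad), it presses on the eccentric seat of the knob's stem: 0 N when the ring is slack, 20 N and more when it is snug. Each 10 N of it pushes the ring back counter-clockwise with a moment of 0.035 N m, on top of the ring's drag, which is enough to keep it where it is left.
- biscuit_tin: Bystander: round biscuit tin, 94 mm across, 52 mm high, standing on the sealer's deck behind the printing head. Leave it alone.
- type_tray: Bystander: small black tray of brass print types, 75 x 50 x 25 mm, on the sealer's deck beside the printing head. Leave it alone.
- labeller: Bystander: grey hand price labeller lying on the table, about 150 mm long, 105 mm high. Leave it alone.
- tape_dispenser: Bystander: black desk tape dispenser, 150 x 58 x 86 mm, right of the sealer. Leave it alone.
- sugar_jar: Bystander: closed glass jar with a steel cap, 80 mm across, 120 mm high, right of the sealer. Leave it alone.
- gift_carton: Bystander: flat cardboard carton, 130 x 90 x 46 mm, lying on the sealer's front bag tray. Leave it alone.

How it is judged:
On the way, in this order (a step that is already met when the one before it is completed fails the run):
1. the lock ring is slack and the knob still stands at its old setting (contact force between clamp_shoe and anything else below 1 N and distance of knob_nose from where it was at the start of the episode below 0.004 m), for 0.2 s.
2. the knob's nose points at the rider (within 0.12 rad) with the lock ring slack (angle between the x axis of knob_nose and the x axis of rider_tab, either way round below 0.12 rad and contact force between clamp_shoe and anything else below 1 N), for 0.2 s.
At the end, for the whole second after the job is handed in: The knob's nose points at the rider within 0.12 rad (7 degrees), the rider is within 4 mm of where it was, and the lock ring is snug: its clamp shoe presses on the knob's stem with 20 to 50 N (0.07 to 0.175 N m above the ring's loose drag); ring and knob are at rest (angle between the x axis of knob_nose and the x axis of rider_tab, either way round below 0.12 rad and contact force between clamp_shoe and anything else between 20 and 50 N and distance of rider_tab from where it was at the start of the episode below 0.004 m and velocity of joint lock_ring between -0.05 and 0.05 rad/s and velocity of joint press_knob between -0.05 and 0.05 rad/s); the robot touches nothing.
It fails at once if the lock ring is forced: the clamp shoe presses with more than 50 N (contact force between clamp_shoe and anything else above 50 N).
It fails at once if with the clamp slack, knob and ring are turned together (both faster than 0.2 rad/s) (contact force between clamp_shoe and anything else below 1 N and (velocity of joint press_knob above 0.2 rad/s or velocity of joint press_knob below -0.2 rad/s) and (velocity of joint lock_ring above 0.2 rad/s or velocity of joint lock_ring below -0.2 rad/s)).
It fails at once if the setting rider is shoved more than 4 mm (distance of rider_tab from where it was at the start of the episode above 0.004 m).
It fails at once if a bystander is moved by more than 30 mm (distance of any of biscuit_tin, type_tray, labeller, tape_dispenser, sugar_jar, gift_carton from where it was at the start of the episode above 0.03 m).
It also fails if it takes over 72 s, if anything falls off the work surface, if the arm or the gripper's body presses on something with over 40 N, if the wrist force passes 120 N, or if a joint passes its speed limit or range.

## Robot

A 6-joint arm with a two-finger parallel gripper is mounted at the origin on the work surface. World frame = base frame: x ahead of the robot, y to its left, z up, the work surface at z = 0. Lengths are in m, angles in rad, forces in N, time in s.
With the tool pointing down it reaches from about 0.425 to 0.95 m from the base axis. Payload 14.7 kg.
Tool frame: the origin (TCP) lies between the finger pads; the fingertips stand 11 mm ahead of it and the grasp point (between the pads) lies 8 mm behind it; z points along the fingers, y is the direction in which the jaws open and shut (so a half turn about z gives the same grasp; the last joint's range is limited). The gripper opens to 85 mm and grips with 20 to 120 N. Pads are 22 mm wide; open, the fingers measure 114 mm over their backs; the gripper's body (76 mm by 85 mm) begins 54 mm behind the grasp point. The pads swing forward as they close: fully open they stand 13 mm farther back than shut.
Start: joints at [1.251, 0.48, 1.596, -0, 1.065, -0.047], TCP at [0.175, 0.626, 0.242] pointing down, gripper open.
Joint ranges: [-2.75, 2.75], [-0.82, 2.05], [0.23, 2.67], [-1.56, 4.7], [0.09, 2.69], [-2.92, 2.92]. Speed limits (rad/s): [1.89, 1.89, 2.39, 3.01, 3.01, 3.01].

## Interface

Orientations are given as a unit quaternion [x, y, z, w].
In Python, from station import ctrl gives the robot as it stands.
- The arm moves only by the tool apply_moves, never from a script. Its argument "steps" is one flat list of numbers, 5 for each row, row after row: the opening, from -1 (shut) to 1 (fully open), then the shift along the tool's x, y, z in mm, then the turn about the tool's z in degrees. In form: [jaw, tx, ty, tz, roll, jaw, tx, ty, tz, roll, ...]. A call has 1 to 12 rows; each row shifts and turns the commanded pose from where the row before left it, along the tool's axes as they then stand; what a row does not reach is not made up. A row lasts 1/8 s, in which the tool goes at most 62.5 mm and 10.7 degrees, less where a joint would pass 70% of its speed; a pose out of reach is approached as far as the arm can. A call is refused whole if a number of a shift passes 62.5 or a number of a turn 10.7, either way. A call with a gripper value outside its range is refused whole. The fingers move at their own pace and stop on an object; "squeeze" is the grip in N (left out, the last holds). Time passes only in rows, so rows that do not move let the fingers close. It gives the time, the measured TCP pose, the force and the opening at its end, in the units of the state.
- ctrl.sense(): the state, without advancing time (a new reading comes with each control period).
- ctrl.get_image(name): name is "side" or "top" or "wrist"; returns the picture (420x560x3 uint8, red, green, blue); there is no depth.
- ctrl.camera_params(name): a dict with "vertical_fov" (degrees; the focal length in pixels is half the picture's height over the tangent of half this angle, whatever the lens; pixels are square), "cx", "cy" (the principal point, pixels), "k1" (the pictures are not rectified: a ray, as slopes to the right and down, at radius r is drawn at 1 + k1 r^2 times it, then the intrinsics apply), "view" (4x4, takes a point from world to camera coordinates); the wrist camera has in their place "tool_from_camera" (4x4, takes a point from camera to tool coordinates, whose origin is the TCP and whose axes are the flange's). Camera axes: x right, y up, looking along -z (the intrinsics and any distortion apply to the point x, -y, -z); pixel columns grow to the right and rows downward; lengths in m; the calibration is good to about 2 mm. A picture is of the moment at which its call begins: read the wrist's pose just before it. camera_params takes no time and is no camera call.
- ctrl.finish_job(): hands the job in, once; it reports no verdict.
The state is a dict: "clock": time; "joint_pos": joint angles; "dq": joint speeds; "effort": joint torques, N m; "eef_pos": TCP position; "eef_rot": TCP orientation; "force": force on the tool from outside, world axes, zero at the start; "torque": the same for the moment, N m; "finger_gap": finger opening in m.
Only numpy, scipy, OpenCV 4.12 (cv2) and the standard library are available. Lean on these libraries where they do the work, as an engineer would, in place of code of your own. Each camera call takes 0.05 s, during which the arm holds its last target. There are 200 camera calls.

## Working session

There is one attempt and no reset: what is moved stays moved. The work goes in short steps, Python scripts to look and compute and a tool call to move; the robot and the scene stay as the last step left them, time stands still between calls to the robot, and variables do not carry over. Pictures are saved under pics/ and viewed, about 8 in all and at most 12, crops included, and the job is handed in when it is done.

Besides the shell and the picture viewer there is one more tool, called after ">>>" in YAML: its name, and indented under it one key for each argument. apply_moves: Moves the arm, as the interface text tells. Its arguments: {"type":"object","properties":{"steps":{"type":"array","items":{"type":"number"}},"squeeze":{"type":"number"}},"required":["steps"]}

```bash
mkdir -p pics; ls
cat > h.py <<'E'
import numpy as np, cv2
from station import ctrl
from scipy.spatial.transform import Rotation as R
def K(p):
    f=210/np.tan(np.radians(p['vertical_fov'])/2); return f,p['cx'],p['cy'],p['k1']
def cam(name,s=None):
    p=ctrl.camera_params(name)
    if name=='wrist':
        s=s or ctrl.sense(); T=np.eye(4);T[:3,:3]=R.from_quat(s['eef_rot']).as_matrix();T[:3,3]=s['eef_pos']
        W=T@np.array(p['tool_from_camera'])
    else: W=np.linalg.inv(np.array(p['view']))
    return p,W
def ray(name,uv,s=None):
    p,W=cam(name,s);f,cx,cy,k=K(p)
    d=np.array([(uv[0]-cx)/f,(uv[1]-cy)/f]);m=d.copy()
    for _ in range(30): m=d/(1+k*(m@m))
    v=W[:3,:3]@np.array([m[0],-m[1],-1]);return W[:3,3],v/np.linalg.norm(v)
def proj(name,P,s=None):
    p,W=cam(name,s);f,cx,cy,k=K(p);c=np.linalg.inv(W)@np.r_[P,1]
    m=np.array([c[0],-c[1]])/-c[2];m=m*(1+k*(m@m));return m*f+[cx,cy]
def atz(name,uv,z,s=None):
    o,v=ray(name,uv,s);return o+v*(z-o[2])/v[2]
def tri(obs):
    A=np.zeros((3,3));b=np.zeros(3)
    for n,uv,s in obs:
        o,v=ray(n,uv,s);M=np.eye(3)-np.outer(v,v);A+=M;b+=M@o
    return np.linalg.solve(A,b)
def snap(name,fn):
    s=ctrl.sense();im=ctrl.get_image(name);cv2.imwrite('pics/'+fn,im[:,:,::-1]);return s,im
E
python3 - <<'E'
from h import *
for n in ('side','top','wrist'):
    s,im=snap(n,n+'0.png'); p,W=cam(n,s); print(n,K(p),W.round(3).tolist())
print(s)
a=cv2.imread('pics/side0.png');b=cv2.imread('pics/top0.png')
E
```

```text
pics
side (np.float64(388.49309263343844), 282.46020077262824, 212.12242700346792, -0.022682293153343108) [[0.755, 0.458, -0.469, 0.028], [-0.655, 0.536, -0.532, -0.601], [0.007, 0.709, 0.705, 0.951], [0.0, 0.0, 0.0, 1.0]]
top (np.float64(388.21050913943), 283.50172263294536, 206.12118062429073, -0.10094214458236676) [[-0.019, 0.985, -0.17, 0.333], [-1.0, -0.017, 0.011, -0.021], [0.008, 0.17, 0.985, 1.311], [0.0, 0.0, 0.0, 1.0]]
wrist (np.float64(312.7739950099952), 277.22412274923323, 212.2711535869256, 0.012065262511125876) [[0.269, -0.915, -0.301, 0.097], [0.963, 0.255, 0.085, 0.647], [-0.001, -0.313, 0.95, 0.372], [0.0, 0.0, 0.0, 1.0]]
{'clock': 0.1, 'joint_pos': array([ 1.25146146e+00,  4.80812864e-01,  1.59681156e+00, -2.13193937e-05,
        1.06513234e+00, -4.65899664e-02]), 'dq': array([-0.00066156,  0.00044988, -0.00302016, -0.00125458, -0.00117206,
       -0.00065059]), 'effort': array([ 5.30736324e-04, -9.52252078e+01, -4.31044185e+01, -1.88258773e-04,
        5.13448802e-03,  1.28375614e-04]), 'eef_pos': array([0.17495697, 0.62562352, 0.24170793]), 'eef_rot': array([ 1.35945003e-01,  9.90716214e-01, -5.74035659e-04, -9.67338869e-05]), 'force': array([ 0.64172993,  0.4062954 , -0.42046154]), 'torque': array([ 0.01577859,  0.00827852, -0.00983038]), 'finger_gap': 0.08499480307725478}
```

View pics/top0.png

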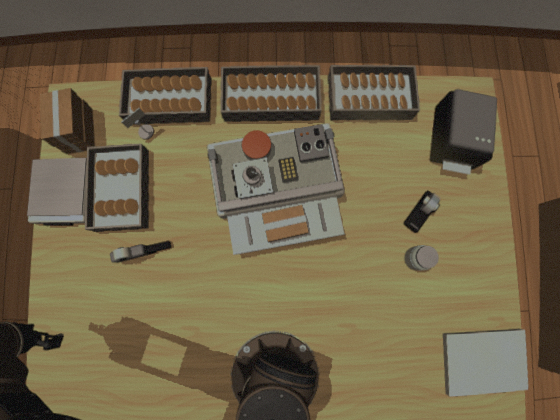

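View pics/side0.png

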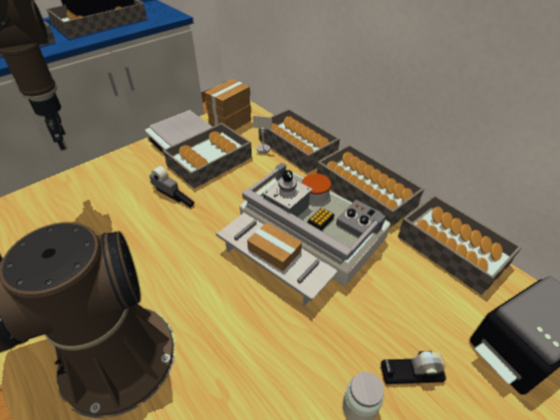

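The top view shows the sealer with the knob near (253,172). In the side view the knob is near (288,178). I'll crop both for finer pixel positions.

Run:
```python
from h import *
a=cv2.imread('pics/top0.png')[145:205,220:290];b=cv2.imread('pics/side0.png')[155:220,255:325]
c=[cv2.resize(x,(400,400*x.shape[0]//x.shape[1]),interpolation=cv2.INTER_CUBIC) for x in(a,b)]
h=min(x.shape[0] for x in c);cv2.imwrite('pics/c0.png',np.clip(np.hstack([x[:h] for x in c])*1.6,0,255).astype(np.uint8))
P=tri([('top',(253,172),None),('side',(288,175),None)]);print(P,proj('top',P),proj('side',P))
for uv in [(219,215),(343,195)]: print(atz('top',uv,.08))
```

```text
[0.62191725 0.05183999 0.22705594] [253.20042131 171.67917383] [287.63601207 175.07938792]
[0.51972698 0.17236941 0.08      ]
[ 0.57839325 -0.22903799  0.08      ]
```

View pics/c0.png

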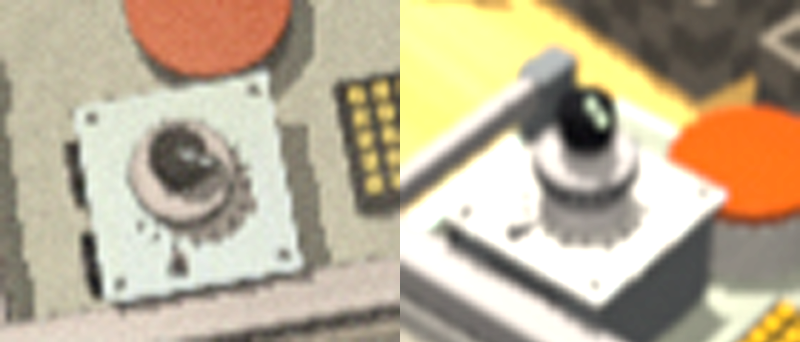

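>>> apply_moves:
  steps: [1,-25,-18,-15,0,1,-45,-33,-15,0,1,-45,-33,-10,0,1,-45,-33,-10,0,1,-45,-33,-10,0,1,-45,-33,-10,0,1,-45,-33,-10,0,1,-45,-33,-10,0,1,-45,-33,-10,0,1,-45,-33,-10,0,1,-45,-33,-5,0,1,-45,-33,-5,0]

```text
clock: 1.65
eef_pos: [0.5741, 0.1173, 0.3625]
eef_rot: [0.136, 0.991, 0.0, -0.0]
force: [1.0, 1.5, -0.5]
finger_gap: 0.0854
```

>>> apply_moves:
  steps: [1,-30,-24,0,0,1,-30,-24,0,0,1,0,0,0,0]

```text
clock: 2.02
eef_pos: [0.619, 0.0544, 0.3616]
eef_rot: [0.137, 0.991, -0.0, -0.0]
force: [0.2, 1.1, 0.2]
finger_gap: 0.0853
```

Run:
```python
from h import *
s,im=snap('wrist','w1.png');print(s['joint_pos'],s['eef_pos'],s['eef_rot']);print(proj('wrist',[.622,.052,.227],s))
import pickle;pickle.dump(s,open('s1.pkl','wb'))
cv2.imwrite('pics/w1.png',np.clip(im[:,:,::-1]*1.5,0,255).astype(np.uint8))
```

```text
[ 3.91655988e-02  3.47161079e-01  1.50933363e+00 -4.11270895e-04
  1.28574747e+00 -1.25609861e+00] [0.61901788 0.0544374  0.36158693] [ 1.37273331e-01  9.90533133e-01 -2.51400435e-04 -2.84965862e-04]
[276.11809262 208.7705368 ]
```

View pics/w1.png

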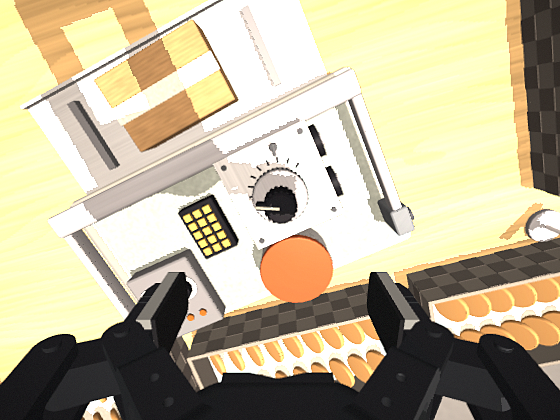

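Run:
```python
from h import *
s,im=snap('wrist','w2.png')
cv2.imwrite('pics/w2c.png',cv2.resize(im[135:245,215:345,::-1],(780,660)[:2] if 0 else (709,600),interpolation=cv2.INTER_CUBIC))
```

```text
(no output)
```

View pics/w2c.png

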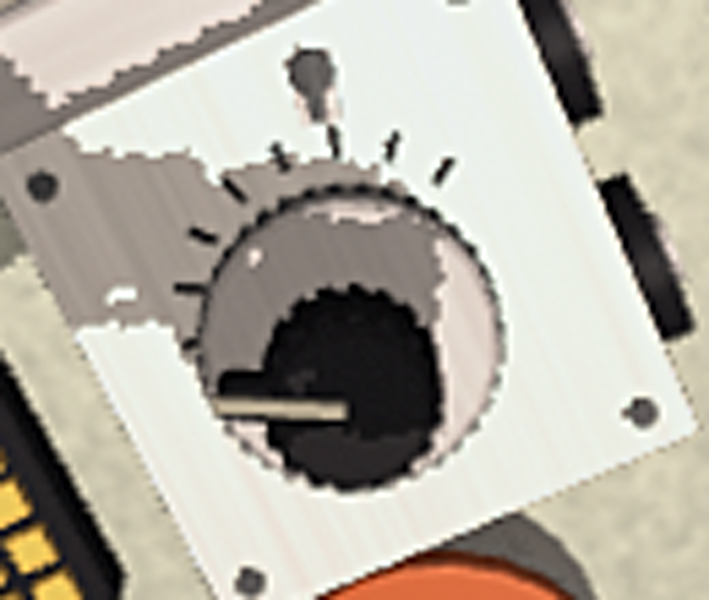

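```bash
cat > fit.py <<'E'
from h import *
import pickle
from scipy.optimize import least_squares
s=pickle.load(open('s1.pkl','rb'))
c=lambda u,v:np.array([215+u/5.454,135+v/5.454])
def res(p,full=0):
    G=p[:3];z=np.array([0,0,1.]);r=[]
    def circ(h,rad,cr): # left,right,bottom,top extremes
        a=np.linspace(0,2*np.pi,90);q=np.array([proj('wrist',G+[rad*np.cos(t),rad*np.sin(t),h],s) for t in a])
        return [q[:,0].min(),q[:,0].max(),q[:,1].max(),q[:,1].min()]
    L=c(200,187);H=c(502,490);q=circ(.008,.027,0);r+=[q[0]-L[0],q[1]-H[0],q[2]-H[1],q[3]-L[1]]
    q=circ(.043,.015,0);r+=[q[1]-c(442,0)[0],q[2]-c(0,490)[1]]
    r+=list((proj('top',G+.030*z)-[252.4,172.6]))+list(proj('side',G+.030*z)-[287.7,175.6])
    return np.array(r)
f=least_squares(res,[.62,.05,.195]);print(f.x,res(f.x).round(1))
G=f.x
P=atz('wrist',c(311,80),G[2]-.028+.004,s);d=P-G;print('rider',np.hypot(*d[:2]),d)
N=atz('wrist',c(215,404),G[2]+.043,s);e=N-G;print('nose',np.hypot(*e[:2]),e)
ang=lambda d:-np.arctan2(d[1],d[0])
print('knob turn cw deg',np.degrees((ang(d)-ang(e)+np.pi)%(2*np.pi)-np.pi))
# plate yaw from screws
A=[atz('wrist',c(*q),G[2]-.028,s) for q in [(250,582),(642,412),(42,186)]];print(np.array(A),(A[0]+0*A[0]))
E
python3 fit.py
```

```text
Traceback (most recent call last):
  File "fit.py", line 15, in <module>
    f=least_squares(res,[.62,.05,.195]);print(f.x,res(f.x).round(1))
                                                  ~~~^^^^^
  File "fit.py", line 11, in res
    L=c(200,187);H=c(502,490);q=circ(.008,.027,0);r+=[q[0]-L[0],q[1]-H[0],q[2]-H[1],q[3]-L[1]]
                                ~~~~^^^^^^^^^^^^^
  File "fit.py", line 9, in circ
    a=np.linspace(0,2*np.pi,90);q=np.array([proj('wrist',G+[rad*np.cos(t),rad*np.sin(t),h],s) for t in a])
                                            ~~~~^^^^^^^^^^^^^^^^^^^^^^^^^^^^^^^^^^^^^^^^^^^^^
  File "h.py", line 19, in proj
    p,W=cam(name,s);f,cx,cy,k=K(p);c=np.linalg.inv(W)@np.r_[P,1]
        ~~~^^^^^^^^
  File "h.py", line 7, in cam
    p=ctrl.camera_params(name)
ValueError: time passes only in moves, steps and waits
```

```bash
sed -i "s/^def cam(/_P={}\ndef cam(/; s/p=ctrl.camera_params(name)/p=_P[name] if name in _P else _P.setdefault(name,ctrl.camera_params(name))/" h.py; python3 fit.py
```

```text
[0.62010721 0.05528193 0.19266664] [-0.6 -0.2 -0.8  0.9  0.5  0.3 -0.3  0.1 -1.3  0.3]
rider 0.04271121312526583 [-0.042449    0.00472547 -0.024     ]
nose 0.02129429549151938 [-0.00554914 -0.02055855  0.043     ]
knob turn cw deg 81.24682628565239
[[0.6740543  0.01896106 0.16466664]
 [0.65981934 0.10579625 0.16466664]
 [0.5834471  0.00416516 0.16466664]] [0.6740543  0.01896106 0.16466664]
```

Fit: ring_grip is at about (0.620, 0.055, 0.193). The rider radius comes out at 42.7 mm and the nose radius at 21.3 mm, both matching the given sizes. The knob must turn about 81° clockwise. Next I descend onto the ring.

>>> apply_moves:
  steps: [1,-1,1,40,0,1,0,0,40,0,1,0,0,40,0,1,0,0,25,0,1,0,0,18,0,1,0,0,12,0,1,0,0,0,0,1,0,0,0,0]
  squeeze: 50

```text
clock: 3.12
eef_pos: [0.6198, 0.0574, 0.1882]
eef_rot: [0.136, 0.991, 0.0, 0.001]
force: [0.2, 0.1, 0.4]
finger_gap: 0.0854
```

```bash
cat > st.py <<'E'
from h import *
s=ctrl.sense()
y=R.from_quat(s['eef_rot']).as_matrix()[:,1];print('t',s['clock'],'tcp',s['eef_pos'].round(4),'jaw',np.degrees(np.arctan2(y[1],y[0])).round(1),'F',s['force'].round(2),'T',s['torque'].round(3),'gap',round(s['finger_gap'],4),'j6',s['joint_pos'][5].round(3),'eff6',s['effort'][5].round(3))
E
python3 st.py
```

```text
t 3.125 tcp [0.6198 0.0574 0.1882] jaw 74.4 F [0.23 0.08 0.44] T [-0.006 -0.027  0.003] gap 0.0854 j6 -1.254 eff6 0.003
```

>>> apply_moves:
  steps: [1,0,-2,0,0,1,0,0,0,0,-1,0,0,0,0,-1,0,0,0,0,-1,0,0,0,0,-1,0,0,0,0,-1,0,0,0,0]

```text
clock: 4.0
eef_pos: [0.6194, 0.0568, 0.1882]
eef_rot: [0.136, 0.991, 0.001, 0.001]
force: [-1.6, 10.9, 10.7]
finger_gap: 0.0526
```

```bash
python3 st.py
```

```text
t 4.0 tcp [0.6194 0.0568 0.1882] jaw 74.4 F [-1.64 10.89 10.68] T [2.381 0.106 0.087] gap 0.0526 j6 -1.258 eff6 0.124
```

>>> apply_moves:
  steps: [-1,0,1.5,0,0,-1,0,0,0,0]

```text
clock: 4.25
eef_pos: [0.6194, 0.057, 0.1882]
eef_rot: [0.136, 0.991, 0.0, 0.0]
force: [-4.9, -0.1, 11.8]
finger_gap: 0.0528
```

```bash
python3 st.py
```

```text
t 4.25 tcp [0.6194 0.057  0.1882] jaw 74.4 F [-4.9  -0.05 11.76] T [0.558 0.501 0.093] gap 0.0528 j6 -1.255 eff6 0.159
```

>>> apply_moves:
  steps: [-1,0,0,0,-4,-1,0,0,0,-5,-1,0,0,0,-5,-1,0,0,0,-5,-1,0,0,0,0]

```text
clock: 4.88
eef_pos: [0.6193, 0.0565, 0.1882]
eef_rot: [-0.03, 1.0, -0.0, 0.0]
force: [-4.2, -3.8, 13.7]
finger_gap: 0.052
```

```bash
python3 st.py
```

```text
t 4.875 tcp [0.6193 0.0565 0.1882] jaw 93.5 F [-4.18 -3.79 13.7 ] T [0.152 0.676 0.196] gap 0.052 j6 -1.588 eff6 -1.066
```

>>> apply_moves:
  steps: [-1,0,0,0,-5,-1,0,0,0,-5,-1,0,0,0,-5,-1,0,0,0,-3,-1,0,0,0,0]

```text
clock: 5.5
eef_pos: [0.6194, 0.0561, 0.1882]
eef_rot: [-0.186, 0.983, -0.0, 0.0]
force: [-3.1, -6.6, 13.2]
finger_gap: 0.052
```

```bash
python3 st.py
python3 - <<'E'
from h import *
snap('top','t3.png')
a=cv2.imread('pics/t3.png')[145:205,220:290];cv2.imwrite('pics/t3c.png',cv2.resize(a,(560,480),interpolation=cv2.INTER_CUBIC))
E
```

```text
t 5.5 tcp [0.6194 0.0561 0.1882] jaw 111.4 F [-3.08 -6.58 13.18] T [-0.359  0.814  0.201] gap 0.052 j6 -1.902 eff6 -0.556
```

>>> apply_moves:
  steps: [-1,0,0,0,-2,-1,0,0,0,-2]

```text
clock: 5.8
eef_pos: [0.6194, 0.0561, 0.1882]
eef_rot: [-0.22, 0.975, -0.0, 0.0]
force: [-3.1, -7.5, 12.7]
finger_gap: 0.0524
```

```bash
python3 st.py
```

```text
t 5.8 tcp [0.6194 0.0561 0.1882] jaw 115.4 F [-3.09 -7.45 12.72] T [-0.531  0.795 -0.247] gap 0.0524 j6 -1.972 eff6 0.713
```

>>> apply_moves:
  steps: [-1,0,0,0,2,-1,0,0,0,2]

```text
clock: 6.05
eef_pos: [0.6194, 0.0561, 0.1882]
eef_rot: [-0.185, 0.983, -0.0, 0.0]
force: [-3.2, -7.5, 12.9]
finger_gap: 0.0524
```

```bash
python3 st.py
```

```text
t 6.05 tcp [0.6194 0.0561 0.1882] jaw 111.3 F [-3.24 -7.54 12.95] T [-0.351  0.785  0.249] gap 0.0524 j6 -1.9 eff6 -0.75
```

>>> apply_moves:
  steps: [-1,0,0,0,0]

```text
clock: 6.18
eef_pos: [0.6194, 0.0561, 0.1882]
eef_rot: [-0.185, 0.983, -0.0, 0.0]
force: [-2.8, -7.5, 12.5]
finger_gap: 0.0522
```

```bash
python3 st.py
```

```text
t 6.175 tcp [0.6194 0.0561 0.1882] jaw 111.3 F [-2.77 -7.51 12.45] T [-0.396  0.798 -0.243] gap 0.0522 j6 -1.9 eff6 0.252
```

>>> apply_moves:
  steps: [1,0,0,0,0,1,0,0,0,0,1,0,0,0,0,1,0,0,-17,0,1,0,0,-17,0,1,0,0,0,10.5,1,0,0,0,10.5,1,0,0,0,10.5,1,0,0,0,10.5,1,0,0,0,10.5,1,0,0,0,10.5]

```text
clock: 7.55
eef_pos: [0.6196, 0.0568, 0.2228]
eef_rot: [0.358, 0.934, 0.0, 0.001]
force: [0.4, -0.0, 0.2]
finger_gap: 0.0857
```

>>> apply_moves:
  steps: [1,0,0,0,10.5,1,0,0,0,10.5,1,0,0,0,10.5,1,0,0,0,10.5,1,0,0,0,10.5,1,0,0,0,10.5,1,0,0,0,0]

```text
clock: 8.43
eef_pos: [0.6196, 0.0568, 0.2226]
eef_rot: [0.791, 0.612, 0.001, 0.0]
force: [-0.7, 0.1, -0.0]
finger_gap: 0.0852
```

```bash
python3 st.py
python3 - <<'E'
from h import *
s,im=snap('wrist','w4.png');p=proj('wrist',[.6197,.056,.236],s);print(p)
x,y=int(np.clip(p[0],100,460)),int(np.clip(p[1],90,330))
cv2.imwrite('pics/w4c.png',cv2.resize(im[y-90:y+90,x-100:x+100,::-1],(667,600),interpolation=cv2.INTER_CUBIC));print(x,y)
E
```

```text
t 8.425 tcp [0.6196 0.0568 0.2226] jaw -14.6 F [-0.66  0.1  -0.  ] T [-0.034 -0.025  0.026] gap 0.0852 j6 0.297 eff6 3.673
[278.07562642 303.65961129]
278 303
```

View pics/w4c.png

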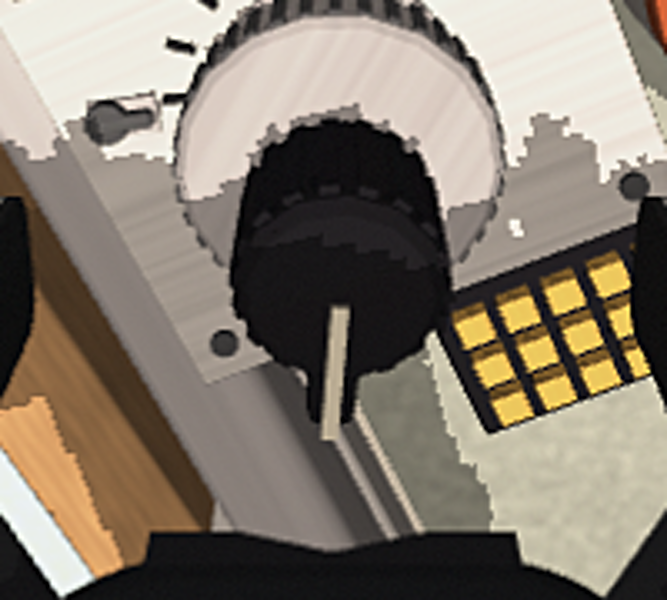

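The view shows the nose still at its old setting. It lies along the tool's -x, clear of both pads, and the knob is centred between them. I'll grip the knob and turn it.

>>> apply_moves:
  steps: [1,0,-0.5,3,0,-1,0,0,0,0,-1,0,0,0,0,-1,0,0,0,0,-1,0,0,0,0,-1,0,0,0,0,-1,0,0,0,0,-1,0,0,0,0]
  squeeze: 25

```text
clock: 9.48
eef_pos: [0.6204, 0.0565, 0.2189]
eef_rot: [0.791, 0.611, 0.001, 0.001]
force: [7.3, -3.4, -0.0]
finger_gap: 0.0292
```

```bash
python3 st.py
python3 - <<'E'
from h import *
import pickle
ss=None
E
```

```text
t 9.475 tcp [0.6204 0.0565 0.2189] jaw -14.6 F [ 7.31 -3.36 -0.04] T [-0.479 -1.138 -0.01 ] gap 0.0292 j6 0.298 eff6 -0.005
```

>>> apply_moves:
  steps: [-1,0,0,0,4,-1,0,0,0,7,-1,0,0,0,8,-1,0,0,0,8,-1,0,0,0,8,-1,0,0,0,8,-1,0,0,0,8,-1,0,0,0,8,-1,0,0,0,8,-1,0,0,0,8,-1,0,0,0,4,-1,0,0,0,0]

```text
clock: 10.98
eef_pos: [0.6204, 0.0567, 0.219]
eef_rot: [0.999, -0.032, 0.002, 0.0]
force: [8.1, -1.8, -0.3]
finger_gap: 0.0292
```

```bash
python3 st.py
python3 - <<'E'
from h import *
s,im=snap('wrist','w5.png');p=proj('wrist',[.6197,.056,.236],s);print(p,s['eef_pos'].tolist(),s['eef_rot'].tolist())
x,y=278,303
cv2.imwrite('pics/w5c.png',cv2.resize(im[y-90:y+90,x-100:x+100,::-1],(667,600),interpolation=cv2.INTER_CUBIC));print(x,y)
E
```

```text
t 10.975 tcp [0.6204 0.0567 0.219 ] jaw -93.7 F [ 8.12 -1.77 -0.3 ] T [-0.174 -1.246 -0.041] gap 0.0292 j6 1.678 eff6 1.04
[277.49715361 309.13019579] [0.6204190170966178, 0.05667633246868584, 0.21895274719453975] [0.9994810863443228, -0.03216036943583335, 0.0018076293550545258, 3.396818825600805e-05]
278 303
```

View pics/w5c.png

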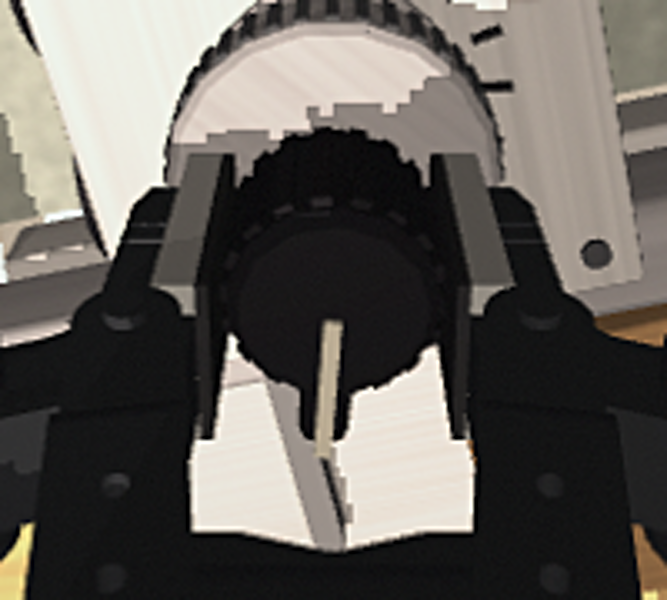

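Run:
```python
from h import *
c=lambda u,v:np.array([178+u/3.333,213+v/3.333])
def bear(d): return np.degrees(np.arctan2(d[1],d[0]))%360
def q(j): 
    a=np.radians(j); y=np.array([np.cos(a),np.sin(a),0]);z=np.array([0,0,-1.]);return R.from_matrix(np.c_[np.cross(y,z),y,z]).as_quat()
s4={'eef_pos':np.array([.6196,.0568,.2226]),'eef_rot':q(-14.6)}
s5={'eef_pos':np.array([.6204,.0567,.219]),'eef_rot':q(-93.7)}
for s,l in((s4,[(340,308),(330,438)]),(s5,[(333,322),(323,458)])):
    a,b=[atz('wrist',c(*u),.2357,s) for u in l];print('nose line',bear(b-a),a,b)
r=atz('wrist',c(122,118),.1685,s4);print('rider w4',r)
for G in ([.6201,.0553],[.6198,.0565],[.6203,.0565]): print(bear(r[:2]-G),np.hypot(*(r[:2]-G)))
# ring centre in w4: ring top left/right edges
for u in [(177,165),(503,165)]: print(atz('wrist',c(*u),.2007,s4))
```

```text
nose line 251.80630811784408 [0.6209831  0.05487192 0.2357    ] [0.61445102 0.0349971  0.2357    ]
nose line 172.77179374557204 [0.61924276 0.05587574 0.2357    ] [0.59794563 0.05857685 0.2357    ]
rider w4 [0.57959707 0.06168515 0.1685    ]
171.0412498611546 0.04100314122161015
172.6508853639605 0.040535928260973776
172.7401937783399 0.04103187068544812
[0.59625519 0.06414627 0.2007    ]
[0.64760767 0.05081652 0.2007    ]
```

>>> apply_moves:
  steps: [1,0,0,0,0,1,0,0,0,0,1,0,0,0,0,1,0,0,0,-10,1,0,0,0,-10,1,0,0,0,-10,1,0,0,0,-10,1,0,0,0,-10,1,0,0,15,0,1,0,0,15,0,1,0,0,0,0,1,0,0,0,0]

```text
clock: 12.52
eef_pos: [0.6187, 0.0569, 0.1881]
eef_rot: [0.919, 0.393, -0.0, -0.0]
force: [0.6, 0.7, -0.5]
finger_gap: 0.0855
```

```bash
python3 st.py
```

```text
t 12.525 tcp [0.6187 0.0569 0.1881] jaw -43.7 F [ 0.64  0.68 -0.49] T [-0.002 -0.036 -0.003] gap 0.0855 j6 0.806 eff6 0.069
```

>>> apply_moves:
  steps: [-1,0,0,0,0,-1,0,0,0,0,-1,0,0,0,0,-1,0,0,0,0,-1,0,0,0,0]
  squeeze: 40

```text
clock: 13.15
eef_pos: [0.6201, 0.056, 0.1895]
eef_rot: [0.919, 0.394, 0.001, 0.001]
force: [3.2, -7.8, 4.7]
finger_gap: 0.0525
```

```bash
python3 st.py
```

```text
t 13.15 tcp [0.6201 0.056  0.1895] jaw -43.6 F [ 3.2  -7.78  4.74] T [-1.49  -0.719  0.013] gap 0.0525 j6 0.805 eff6 -0.023
```

>>> apply_moves:
  steps: [-1,0,0,0,3,-1,0,0,0,4,-1,0,0,0,4,-1,0,0,0,4,-1,0,0,0,3,-1,0,0,0,2,-1,0,0,0,2]

```text
clock: 14.02
eef_pos: [0.6199, 0.0562, 0.1895]
eef_rot: [0.978, 0.211, 0.001, 0.001]
force: [1.6, -5.6, 6.2]
finger_gap: 0.0529
```

```bash
python3 st.py
```

```text
t 14.025 tcp [0.6199 0.0562 0.1895] jaw -65.7 F [ 1.58 -5.56  6.22] T [-1.298 -0.477  0.232] gap 0.0529 j6 1.19 eff6 -0.693
```

>>> apply_moves:
  steps: [-1,0,0,0,2,-1,0,0,0,2,-1,0,0,0,2,-1,0,0,0,2]

```text
clock: 14.52
eef_pos: [0.6199, 0.0563, 0.1895]
eef_rot: [0.99, 0.142, 0.001, 0.001]
force: [1.8, -4.3, 6.7]
finger_gap: 0.0526
```

```bash
python3 st.py
```

```text
t 14.525 tcp [0.6199 0.0563 0.1895] jaw -73.7 F [ 1.81 -4.29  6.71] T [-1.234 -0.443  0.248] gap 0.0526 j6 1.329 eff6 -0.704
```

>>> apply_moves:
  steps: [-1,0,0,0,2,-1,0,0,0,2,-1,0,0,0,2]

```text
clock: 14.9
eef_pos: [0.6198, 0.0564, 0.1895]
eef_rot: [0.996, 0.09, 0.001, 0.001]
force: [1.8, -4.3, 6.4]
finger_gap: 0.0529
```

```bash
python3 st.py
```

```text
t 14.9 tcp [0.6198 0.0564 0.1895] jaw -79.7 F [ 1.77 -4.25  6.37] T [-1.166 -0.397  0.188] gap 0.0529 j6 1.434 eff6 -0.703
```

>>> apply_moves:
  steps: [-1,0,0,0,2,-1,0,0,0,2]

```text
clock: 15.15
eef_pos: [0.6198, 0.0564, 0.1894]
eef_rot: [0.998, 0.055, 0.001, 0.0]
force: [1.7, -3.3, 6.7]
finger_gap: 0.0525
```

```bash
python3 st.py
```

```text
t 15.15 tcp [0.6198 0.0564 0.1894] jaw -83.7 F [ 1.67 -3.3   6.69] T [-1.125 -0.336  0.191] gap 0.0525 j6 1.504 eff6 -0.702
```

>>> apply_moves:
  steps: [-1,0,0,0,2]

```text
clock: 15.28
eef_pos: [0.6198, 0.0564, 0.1895]
eef_rot: [0.999, 0.038, 0.001, 0.0]
force: [1.6, -2.5, 7.2]
finger_gap: 0.0523
```

```bash
python3 st.py
```

```text
t 15.275 tcp [0.6198 0.0564 0.1895] jaw -85.7 F [ 1.59 -2.49  7.19] T [-1.105 -0.311  0.241] gap 0.0523 j6 1.539 eff6 -0.702
```

>>> apply_moves:
  steps: [-1,0,0,0,2,-1,0,0,0,2]

```text
clock: 15.52
eef_pos: [0.6198, 0.0565, 0.1894]
eef_rot: [1.0, 0.003, 0.001, 0.0]
force: [2.6, -3.4, 7.3]
finger_gap: 0.0526
```

```bash
python3 st.py
```

```text
t 15.525 tcp [0.6198 0.0565 0.1894] jaw -89.7 F [ 2.58 -3.36  7.31] T [-1.027 -0.315  0.22 ] gap 0.0526 j6 1.608 eff6 -0.702
```

>>> apply_moves:
  steps: [-1,0,0,0,2]

```text
clock: 15.65
eef_pos: [0.6198, 0.0565, 0.1894]
eef_rot: [1.0, -0.015, 0.001, 0.0]
force: [2.8, -2.4, 5.9]
finger_gap: 0.053
```

```bash
python3 st.py
```

```text
t 15.65 tcp [0.6198 0.0565 0.1894] jaw -91.7 F [ 2.77 -2.36  5.87] T [-0.941 -0.289  0.231] gap 0.053 j6 1.643 eff6 -0.701
```

>>> apply_moves:
  steps: [-1,0,0,0,2,-1,0,0,0,2]

```text
clock: 15.9
eef_pos: [0.6198, 0.0566, 0.1894]
eef_rot: [0.999, -0.05, 0.001, 0.0]
force: [1.3, -2.0, 6.1]
finger_gap: 0.0529
```

```bash
python3 st.py
```

```text
t 15.9 tcp [0.6198 0.0566 0.1894] jaw -95.7 F [ 1.27 -1.99  6.14] T [-0.956 -0.238  0.249] gap 0.0529 j6 1.713 eff6 -0.701
```

>>> apply_moves:
  steps: [-1,0,0,0,2]

```text
clock: 16.02
eef_pos: [0.6198, 0.0566, 0.1894]
eef_rot: [0.998, -0.067, 0.001, 0.0]
force: [1.7, -2.6, 7.4]
finger_gap: 0.0526
```

```bash
python3 st.py
```

```text
t 16.025 tcp [0.6198 0.0566 0.1894] jaw -97.7 F [ 1.68 -2.55  7.45] T [-0.9   -0.302  0.161] gap 0.0526 j6 1.748 eff6 -0.701
```

>>> apply_moves:
  steps: [-1,0,0,0,2]

```text
clock: 16.15
eef_pos: [0.6198, 0.0566, 0.1894]
eef_rot: [0.996, -0.084, 0.001, 0.0]
force: [1.2, -2.0, 7.6]
finger_gap: 0.0527
```

```bash
python3 st.py
```

```text
t 16.15 tcp [0.6198 0.0566 0.1894] jaw -99.7 F [ 1.17 -1.97  7.62] T [-0.883 -0.287  0.242] gap 0.0527 j6 1.783 eff6 -0.7
```

>>> apply_moves:
  steps: [-1,0,0,0,2]

```text
clock: 16.27
eef_pos: [0.6198, 0.0566, 0.1894]
eef_rot: [0.995, -0.102, 0.001, 0.0]
force: [2.0, -1.8, 6.9]
finger_gap: 0.0529
```

```bash
python3 st.py
```

```text
t 16.275 tcp [0.6198 0.0566 0.1894] jaw -101.7 F [ 1.97 -1.76  6.86] T [-0.844 -0.211  0.292] gap 0.0529 j6 1.818 eff6 -0.7
```

>>> apply_moves:
  steps: [-1,0,0,0,2]

```text
clock: 16.4
eef_pos: [0.6198, 0.0567, 0.1894]
eef_rot: [0.993, -0.119, 0.001, 0.0]
force: [2.2, -1.6, 6.1]
finger_gap: 0.0527
```

```bash
python3 st.py
```

```text
t 16.4 tcp [0.6198 0.0567 0.1894] jaw -103.7 F [ 2.22 -1.59  6.13] T [-0.786 -0.185  0.284] gap 0.0527 j6 1.853 eff6 -0.7
```

>>> apply_moves:
  steps: [-1,0,0,0,1]

```text
clock: 16.52
eef_pos: [0.6198, 0.0567, 0.1894]
eef_rot: [0.992, -0.128, 0.001, 0.0]
force: [2.4, -1.4, 6.7]
finger_gap: 0.0525
```

```bash
python3 st.py
```

```text
t 16.525 tcp [0.6198 0.0567 0.1894] jaw -104.7 F [ 2.38 -1.39  6.73] T [-0.749 -0.209  0.244] gap 0.0525 j6 1.87 eff6 0.026
```

>>> apply_moves:
  steps: [-1,0,0,0,1]

```text
clock: 16.65
eef_pos: [0.6198, 0.0567, 0.1895]
eef_rot: [0.991, -0.136, 0.001, -0.0]
force: [1.4, -1.5, 5.7]
finger_gap: 0.0526
```

```bash
python3 st.py
```

```text
t 16.65 tcp [0.6198 0.0567 0.1895] jaw -105.7 F [ 1.41 -1.54  5.72] T [-0.777 -0.162  0.252] gap 0.0526 j6 1.887 eff6 -0.227
```

>>> apply_moves:
  steps: [-1,0,0,0,1.5]

```text
clock: 16.77
eef_pos: [0.6198, 0.0567, 0.1895]
eef_rot: [0.989, -0.149, 0.001, -0.0]
force: [3.0, -1.0, 6.9]
finger_gap: 0.0524
```

```bash
python3 st.py
```

```text
t 16.775 tcp [0.6198 0.0567 0.1895] jaw -107.2 F [ 3.01 -1.03  6.85] T [-0.792 -0.213  0.179] gap 0.0524 j6 1.913 eff6 -0.594
```

>>> apply_moves:
  steps: [-1,0,0,0,1.5]

```text
clock: 16.9
eef_pos: [0.6198, 0.0567, 0.1894]
eef_rot: [0.987, -0.162, 0.001, -0.0]
force: [2.7, -0.4, 7.6]
finger_gap: 0.0528
```

```bash
python3 st.py
```

```text
t 16.9 tcp [0.6198 0.0567 0.1894] jaw -108.7 F [ 2.66 -0.41  7.59] T [-0.717 -0.188  0.189] gap 0.0528 j6 1.94 eff6 -0.458
```

>>> apply_moves:
  steps: [-1,0,0,0,1.5]

```text
clock: 17.02
eef_pos: [0.6198, 0.0568, 0.1895]
eef_rot: [0.985, -0.175, 0.001, -0.0]
force: [1.8, -1.0, 6.5]
finger_gap: 0.0527
```

```bash
python3 st.py
```

```text
t 17.025 tcp [0.6198 0.0568 0.1895] jaw -110.2 F [ 1.79 -0.96  6.45] T [-0.691 -0.161  0.251] gap 0.0527 j6 1.966 eff6 -0.443
```

>>> apply_moves:
  steps: [-1,0,0,0,2]

```text
clock: 17.15
eef_pos: [0.6198, 0.0568, 0.1894]
eef_rot: [0.981, -0.192, 0.001, -0.0]
force: [3.3, -0.9, 7.4]
finger_gap: 0.0528
```

```bash
python3 st.py
```

```text
t 17.15 tcp [0.6198 0.0568 0.1894] jaw -112.2 F [ 3.32 -0.92  7.36] T [-0.654 -0.162  0.253] gap 0.0528 j6 2.001 eff6 -0.791
```

>>> apply_moves:
  steps: [-1,0,0,0,2]

```text
clock: 17.27
eef_pos: [0.6198, 0.0568, 0.1894]
eef_rot: [0.978, -0.209, 0.001, -0.0]
force: [2.6, -0.3, 5.5]
finger_gap: 0.0528
```

```bash
python3 st.py
```

```text
t 17.275 tcp [0.6198 0.0568 0.1894] jaw -114.2 F [ 2.61 -0.33  5.53] T [-0.621 -0.174  0.278] gap 0.0528 j6 2.036 eff6 -0.647
```

>>> apply_moves:
  steps: [-1,0,0,0,2]

```text
clock: 17.4
eef_pos: [0.6199, 0.0568, 0.1894]
eef_rot: [0.974, -0.226, 0.001, -0.0]
force: [2.6, -0.2, 6.6]
finger_gap: 0.0527
```

```bash
python3 st.py
```

```text
t 17.4 tcp [0.6199 0.0568 0.1894] jaw -116.2 F [ 2.61 -0.19  6.64] T [-0.578 -0.13   0.301] gap 0.0527 j6 2.071 eff6 -0.625
```

Readings 0.253, 0.278, 0.301 may be the start of the bite. I'll take smaller steps.

>>> apply_moves:
  steps: [-1,0,0,0,1]

```text
clock: 17.52
eef_pos: [0.6199, 0.0568, 0.1894]
eef_rot: [0.972, -0.235, 0.001, -0.0]
force: [2.7, 0.7, 6.4]
finger_gap: 0.0527
```

```bash
python3 st.py
```

```text
t 17.525 tcp [0.6199 0.0568 0.1894] jaw -117.2 F [2.65 0.67 6.42] T [-0.517 -0.125  0.274] gap 0.0527 j6 2.088 eff6 0.109
```

>>> apply_moves:
  steps: [-1,0,0,0,1]

```text
clock: 17.65
eef_pos: [0.6199, 0.0569, 0.1894]
eef_rot: [0.97, -0.243, 0.001, -0.0]
force: [3.2, -0.3, 6.9]
finger_gap: 0.0525
```

```bash
python3 st.py
```

```text
t 17.65 tcp [0.6199 0.0569 0.1894] jaw -118.1 F [ 3.21 -0.32  6.94] T [-0.581 -0.106  0.297] gap 0.0525 j6 2.105 eff6 -0.136
```

>>> apply_moves:
  steps: [-1,0,0,0,1]

```text
clock: 17.77
eef_pos: [0.6199, 0.0569, 0.1895]
eef_rot: [0.968, -0.252, 0.001, -0.0]
force: [2.3, 0.2, 6.6]
finger_gap: 0.0527
```

```bash
python3 st.py
```

```text
t 17.775 tcp [0.6199 0.0569 0.1895] jaw -119.1 F [2.33 0.21 6.57] T [-0.513 -0.122  0.337] gap 0.0527 j6 2.123 eff6 -0.138
```

>>> apply_moves:
  steps: [-1,0,0,0,1]

```text
clock: 17.9
eef_pos: [0.6199, 0.0569, 0.1895]
eef_rot: [0.966, -0.26, 0.001, -0.0]
force: [3.4, 0.0, 7.6]
finger_gap: 0.0525
```

```bash
python3 st.py
```

```text
t 17.9 tcp [0.6199 0.0569 0.1895] jaw -120.1 F [3.44 0.02 7.56] T [-0.518 -0.085  0.348] gap 0.0525 j6 2.14 eff6 -0.129
```

>>> apply_moves:
  steps: [-1,0,0,0,0.5]

```text
clock: 18.02
eef_pos: [0.6199, 0.0569, 0.1894]
eef_rot: [0.964, -0.264, 0.001, -0.0]
force: [2.9, 1.1, 7.3]
finger_gap: 0.0529
```

```bash
python3 st.py; python3 -c "
import numpy as np
x=np.array([106,108.7,110.2,112.2,114.2,116.2,117.2,118.1,119.1,120.1]);y=[.252,.189,.251,.253,.278,.301,.274,.297,.337,.348]
from scipy.optimize import curve_fit
print(curve_fit(lambda x,b,k:.228+k*np.maximum(0,x-b),x,y,[111,.01]))"
```

```text
t 18.025 tcp [0.6199 0.0569 0.1894] jaw -120.6 F [2.92 1.08 7.33] T [-0.565 -0.093  0.286] gap 0.0529 j6 2.149 eff6 0.238
(array([1.08937264e+02, 9.22907791e-03]), array([[4.11700190e+00, 4.48446561e-03],
       [4.48446561e-03, 5.93348799e-06]]))
```

>>> apply_moves:
  steps: [-1,0,0,0,1]

```text
clock: 18.15
eef_pos: [0.6199, 0.0569, 0.1895]
eef_rot: [0.962, -0.273, 0.001, -0.0]
force: [2.6, 1.1, 6.9]
finger_gap: 0.0526
```

```bash
python3 st.py
```

```text
t 18.15 tcp [0.6199 0.0569 0.1895] jaw -121.6 F [2.57 1.11 6.89] T [-0.452 -0.132  0.283] gap 0.0526 j6 2.166 eff6 -0.242
```

>>> apply_moves:
  steps: [-1,0,0,0,1]

```text
clock: 18.27
eef_pos: [0.6199, 0.0569, 0.1894]
eef_rot: [0.96, -0.281, 0.001, -0.0]
force: [3.3, -0.6, 6.3]
finger_gap: 0.0528
```

```bash
python3 st.py; python3 -c "
import numpy as np
x=np.array([106,108.7,110.2,112.2,114.2,116.2,117.2,118.1,119.1,120.1,120.6,121.6]);y=[.252,.189,.251,.253,.278,.301,.274,.297,.337,.348,.286,.283]
from scipy.optimize import curve_fit
print(curve_fit(lambda x,b,k:.228+k*np.maximum(0,x-b),x,y,[111,.01]))"
```

```text
t 18.275 tcp [0.6199 0.0569 0.1894] jaw -122.6 F [ 3.34 -0.55  6.34] T [-0.461 -0.129  0.311] gap 0.0528 j6 2.184 eff6 -0.111
(array([1.08700000e+02, 7.22821711e-03]), array([[9.42230760e+00, 6.95609406e-03],
       [6.95609406e-03, 6.09456458e-06]]))
```

>>> apply_moves:
  steps: [-1,0,0,0,1]

```text
clock: 18.4
eef_pos: [0.6199, 0.0569, 0.1894]
eef_rot: [0.957, -0.289, 0.001, -0.0]
force: [3.0, -0.2, 5.4]
finger_gap: 0.0523
```

```bash
python3 st.py
```

```text
t 18.4 tcp [0.6199 0.0569 0.1894] jaw -123.6 F [ 3.03 -0.22  5.45] T [-0.463 -0.18   0.353] gap 0.0523 j6 2.201 eff6 -0.096
```

>>> apply_moves:
  steps: [-1,0,0,0,0.7]

```text
clock: 18.52
eef_pos: [0.6199, 0.0569, 0.1895]
eef_rot: [0.955, -0.295, 0.001, -0.0]
force: [2.4, 0.9, 6.1]
finger_gap: 0.0524
```

```bash
python3 st.py
python3 - <<'E'
from h import *
# static noise of Tz while holding
v=[]
for i in range(8):
    ctrl.get_image('wrist'); v.append(round(float(ctrl.sense()['torque'][2]),3))
print(v)
E
```

```text
t 18.525 tcp [0.6199 0.0569 0.1895] jaw -124.3 F [2.38 0.91 6.09] T [-0.456 -0.124  0.332] gap 0.0524 j6 2.213 eff6 0.129
[0.316, 0.182, 0.207, 0.171, 0.142, 0.173, 0.162, 0.148]
```

Moving torque is now about 0.33 N m against 0.229 loose, so about 0.10 N m above the loose drag. That is roughly 30 N on the shoe, inside the snug band. I'll release and lift clear.

>>> apply_moves:
  steps: [1,0,0,0,0,1,0,0,0,0,1,0,0,0,0,1,0,0,0,0,1,0,0,-15,0,1,0,0,-30,0,1,0,0,-40,0,1,0,0,-40,0,1,0,0,-35,0,1,0,0,-10,0,1,0,0,0,0,1,0,0,0,0]

```text
clock: 20.42
eef_pos: [0.6182, 0.0569, 0.3572]
eef_rot: [0.955, -0.295, -0.001, 0.0]
force: [-0.0, -0.3, -0.5]
finger_gap: 0.0856
```

```bash
python3 st.py
python3 - <<'E'
from h import *
import pickle
s,im=snap('wrist','w6.png');pickle.dump(s,open('s6.pkl','wb'));p=proj('wrist',[.6198,.0565,.2],s);print(p)
x,y=(p+.5).astype(int);print(x,y)
cv2.imwrite('pics/w6c.png',cv2.resize(im[y-60:y+60,x-70:x+70,::-1],(700,600),interpolation=cv2.INTER_CUBIC))
E
```

```text
t 20.425 tcp [0.6182 0.0569 0.3572] jaw -124.3 F [-0.01 -0.28 -0.5 ] T [ 0.021  0.077 -0.048] gap 0.0856 j6 2.213 eff6 0.0
[275.79367074 195.98663068]
276 196
```

View pics/w6c.png

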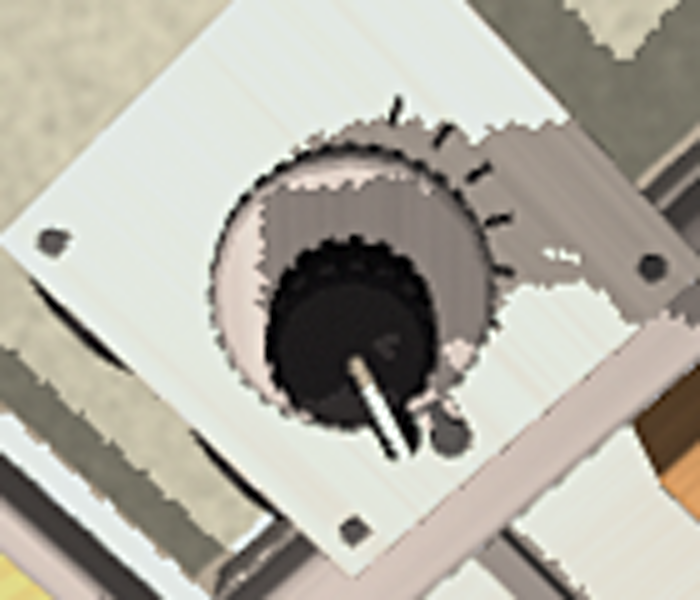

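Run:
```python
from h import *
import pickle
s=pickle.load(open('s6.pkl','rb'));s1=pickle.load(open('s1.pkl','rb'))
c=lambda u,v:np.array([206+u/5,136+v/5]); c1=lambda u,v:np.array([215+u/5.454,135+v/5.454])
bear=lambda d:np.degrees(np.arctan2(d[1],d[0]))%360
a,b=[atz('wrist',c(*u),.2357,s) for u in((355,360),(403,455))];print('nose',a,b,bear(b-a))
for st,u,ss,cc in(('now',(450,433),s,c),('w2',(310,68),s1,c1)):
    r=atz('wrist',cc(*u),.1685,ss);print(st,'stud',r,[ (bear(r[:2]-G),np.hypot(*(r[:2]-G))) for G in([.6201,.0553],[.6198,.0565])])
# ring centre check now: ring top extremes
q=[atz('wrist',c(*u),.2007,s)[:2] for u in((212,285),(497,285),(352,145),(352,430))];print((q[0]+q[1])/2,(q[2]+q[3])/2)
# knob-top circle centre
print(atz('wrist',c(352,347),.2357,s))
# tip bearing from axis
for G in ([.6201,.0553],[.6198,.0565]): print('tip',bear(b[:2]-G))
```

```text
nose [0.61859886 0.05592938 0.2357    ] [0.59971894 0.05878618 0.2357    ] 171.39559682486433
now stud [0.57554354 0.0602904  0.1685    ] [(np.float64(173.60940644863996), np.float64(0.04483505635993961)), (np.float64(175.10477594757188), np.float64(0.0444184808409855))]
w2 stud [0.57601612 0.06132522 0.1685    ] [(np.float64(172.21724373257084), np.float64(0.044493723799502886)), (np.float64(173.71106821498526), np.float64(0.04404895679018179))]
[0.6217844  0.05386555] [0.62095932 0.05500588]
[0.62078412 0.05505029 0.2357    ]
tip 170.29349101902557
tip 173.50497520391588
```

```bash
python3 -c "
from station import ctrl
print(ctrl.finish_job())"
```

```text
the job is handed in; nothing more can be done
None
```

The job is handed in, at about 20 s of the 72 s allowed. `finish_job` gave no verdict, so these are my own measurements:

- **What I did:** I backed the lock ring off about 37° (0.65 rad), then turned the knob on its own by 79° clockwise. Then I retightened the ring by feel, about 81° clockwise, and lifted the gripper clear with nothing touching.
- **Knob setting:** the last picture puts the nose at a bearing of about 170–173° and the rider at about 172–175°. Depending on which axis estimate I use, they differ by 1 to 3.5°, against the 7° allowed.
- **Rider:** its stud was measured within about 1.2 mm of where it was at the start, which is within my measuring error.
- **Ring tightness:** this is the least certain check. The moving torque rose from about 0.23 N m loose to about 0.33 N m, so about 0.10 N m above the loose drag, or roughly 30 N on the shoe. Single readings scattered by about 0.03 N m, so I relied on the trend. I expect roughly 23–37 N against the 20–50 N allowed.
- **Not checked:** I did not re-measure the bystanders after the start; nothing I did brought the arm against them.

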